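# Crack the lab jack's release valve and lower a jar to the mark

## Robot

A 7-joint arm with a two-finger parallel gripper is mounted at the origin on a cart in front of the work surface, level with it; the furniture and walls round the work are solid. World frame = base frame: x ahead of the robot, y to its left, z up, the work surface at z = 0. Lengths are in m, angles in rad, forces in N, time in s.
With the tool pointing down it reaches from about 0.425 to 0.925 m from the base axis. Payload 6.8 kg.
Tool frame: the origin (TCP) lies midway between the tips of the shut fingers; the grasp point (between the pads) lies 19 mm behind it; z points along the fingers, y is the direction in which the jaws open and shut (so a half turn about z gives the same grasp; the last joint's range is limited). The gripper opens to 85 mm and grips with 20 to 120 N. Pads are 22 mm wide; open, the fingers measure 114 mm over their backs; the gripper's body (76 mm by 85 mm) begins 54 mm behind the grasp point. The pads swing forward as they close: fully open they stand 13 mm farther back than shut.
Start: joints at [1.05, 0.477, 0.022, 1.555, -0.011, 1.109, -0.083], TCP at [0.271, -0.618, 0.231] pointing down, gripper open.
Joint ranges: [-2.96, 2.96], [-0.34, 2.1], [-1.41, 1.46], [0.24, 2.44], [-1.37, 4.51], [0.17, 1.92], [-2.96, 2.96]. Speed limits (rad/s): [2.39, 2.39, 3.14, 3.14, 3.14, 3.14, 3.14].

## Interface

Orientations are given as a unit quaternion [w, x, y, z].
In Python, from station import bot gives the robot as it stands.
- The arm moves only by the shell command python3 -m jog 'ROWS' [FORCE]. ROWS is JSON, a list of rows, each a list of 3 entries, a list of its own where there are three numbers: the shift along the tool's x, y, z in mm, then the turn, a rotation vector about the tool's x, y, z in degrees, then the closure, from -1 (fully open) to 1 (shut). A call has 1 to 12 rows; each row shifts and turns the commanded pose from where the row before left it, along the tool's axes as they then stand; what a row does not reach is not made up. A row lasts 1/8 s, in which the tool goes at most 62.5 mm and 10.7 degrees, less where a joint would pass 70% of its speed; a pose out of reach is approached as far as the arm can. A call is refused whole if a number of a shift passes 62.5 or a number of a turn 10.7, either way. A call with a gripper value outside its range is refused whole. The fingers move at their own pace and stop on an object; FORCE is the grip in N (left out, the last holds). Time passes only in rows, so rows that do not move let the fingers close. It gives the time, the measured TCP pose, the force and the opening at its end, in the units of the state.
- bot.get_obs(): the state, without advancing time (a new reading comes with each control period).
- bot.read_camera(name): name is "scene" or "top"; returns (picture, depth): 384x512x3 uint8, red, green, blue; 384x512 float32, m along the optical axis (not along the pixel's ray), 0 where there is no reading.
- bot.camera_info(name): a dict with "fx", "fy", "cx", "cy" (pixels), "world_from_camera" (4x4, takes a point from camera to world coordinates). Camera axes: x right, y up, looking along -z (the intrinsics and any distortion apply to the point x, -y, -z); pixel columns grow to the right and rows downward; lengths in m; the calibration is good to about 2 mm. A picture is of the moment at which its call begins. camera_info takes no time and is no camera call.
- bot.hand_in(): hands the job in, once; it reports no verdict.
Trained networks look in the newest picture that a camera, given by its name, has taken for a name from the list of things; names that differ only in an ending like _2 or _b are one class to them, and where a whole thing is asked for, a point or a joint stands for the part that bears it (a point fixed in the world has none). Each returns a list of dicts, best first, with "score" (0 to 1); they miss things now and then, are a little off and sometimes report something else, mostly with a low value. They report only what shows in the picture. A call takes as long as a camera call.
- bot.find_in(camera, thing): "xy" ([column, row] as shares, 0 to 1, of the picture: columns of its width, rows of its height, amid what is visible of it).
- bot.cut_out(camera, thing): "pixels" (384x512 bool, what is visible of it) and "xy" ([column, row] as shares, 0 to 1, of the picture: columns of its width, rows of its height, amid what is visible of it).
- bot.landmark_of(camera, thing): "xy" ([column, row] as shares, 0 to 1, of the picture: columns of its width, rows of its height: a listed point, or the origin of a listed thing).
The state is a dict: "t": time; "q": joint angles; "joint_vel": joint speeds; "joint_torque": joint torques, N m; "eef_pos": TCP position; "tool_rot": TCP orientation; "contact_force": force on the tool from outside, world axes, zero at the start; "torque": the same for the moment, N m; "gripper_width": opening from 0.0 (shut) to 1.0 (fully open).
Only numpy, scipy, OpenCV 4.12 (cv2) and the standard library are available. Lean on these libraries where they do the work, as an engineer would, in place of code of your own. Each camera call takes 0.05 s, during which the arm holds its last target.

## Task

The small hydraulic lab jack holds a jar up. Ease its release valve open a fraction of a turn with the lever so that the platform sinks slowly, about a centimetre a second, let it come down until its pointer is level with the brass collar on the scale post, and shut the valve again firmly against its seat (feel for it, without forcing it). Do not touch the platform or the jar and leave the things standing round the jack alone.

Things in the scene. Friction and masses are not known exactly. Their poses are not given: they have to be found in the camera images.
- valve (a joint): Release valve lever on the grey block at the jack's right (-y) end, turning about an upright axis; rad, grows anticlockwise from above = opening. Stays where left. Starts loosely shut (0.15 to 0.25), already holding the load. The load begins to sink somewhere from 0.45 to 0.85 (heavier: sooner); each further 0.1 rad adds about 6 mm/s. Turned back below that point it stops. End stop 1.45.
- valve_axis (a point): Point on the valve lever's axis, level with the middle of the black grip (94 mm above the bench)
- grip (a point): Mid-height of the lever's grip: upright black round sleeve, 16 mm across, 44 mm tall (72 to 116 mm above the bench), spinning freely on the lever's end, 80 mm from the lever's axis. Short of the seat, shutting takes a steady sideways push of about 2 to 8 N here (friction). The lever bar under the sleeve is 12 mm wide, its top 71 mm above the bench.
- platform (a joint): How far the ram with its platform has sunk from its start, m; 0 raised (start), 0.09 right down. It sinks by itself under its load and cannot be raised again.
- pointer (a point): Tip of the small steel pointer on the front edge of the platform, beside the scale post; sinks with the platform. The platform is a 110 x 110 x 10 mm plate; its deck is 5 mm above the pointer. At the start the deck is 185 mm above the bench.
- mark (a point): Middle of the brass collar (24 mm across, 12 mm tall) clamped on the upright scale post in front of the platform; 35 to 70 mm below the pointer at the start. The pointer must come level with it.
- deck (a point): Middle of the top face of the platform, where the jar stands
- jack: The jack, fixed to the bench: base plate 160 x 270 x 14 mm; origin under the middle of the plate, x away from the robot at yaw 0, y along the plate; ram axis at y +100 mm, valve axis at y -80 mm, scale post at x -72, y +100 mm, its top 214 mm above the bench.
- spindle: Valve spindle, hidden in the block, turning with the lever. Shutting, its nose meets a springy seat somewhere from valve -0.25 to 0.1 rad, different each time, not visible: the push at the grip then rises 1 to 2 N per mm of grip travel. 4 to 8 N above the friction push is firmly shut; 12 N above spoils the seat. The nose is 25 mm off the axis: F on it adds 0.31 F at the grip.
- jar: Plastic reagent jar with a red screw cap, 67 mm across, 128 mm tall, 0.23 to 0.5 kg, standing on the platform; origin under its middle
- vial: Bystander: small bottle with pink contents, 45 mm across, 79 mm tall, loose, in front of the jack's middle; origin under its middle
- pot: Bystander: white sample pot with a white lid, 49 mm across, 59 mm tall, loose, behind the jack; origin under its middle
- timer: Bystander: flat white timer, 63 x 63 x 20 mm, loose, in front of the jack at its left end; origin under its middle
- cylinder: Bystander: 25 ml measuring cylinder, 55 mm across the foot, 174 mm tall, loose, behind the jack at its left; origin under its middle

How it is judged:
On the way, in this order (a step that is already met when the one before it is completed fails the run):
1. the valve is cracked open and the platform is sinking slowly (2 to 18 mm/s), at least 8 mm down (value of joint platform above 0.008 m and velocity of joint platform between 0.002 and 0.018 m/s), for 0.2 s.
2. the pointer is level with the collar within 7 mm and the platform has stopped (z of pointer in the frame of mark between -0.007 and 0.007 m and velocity of joint platform below 0.001 m/s), for 0.3 s.
At the end, for the whole second after the job is handed in: The pointer stands level with the middle of the collar within 7 mm, the platform is at rest, the valve is shut so that its spindle still presses on its seat with over 3 N, and the jar stands upright on the platform within 30 mm of its middle (all of step 2 and contact force between spindle and anything else above 3 N and angle between jar's own z axis and vertical below 0.1 rad and horizontal distance between jar and deck below 0.03 m and linear speed of jar below 0.01 m/s); the robot touches nothing.
It fails at once if the platform sinks faster than 18 mm/s (velocity of joint platform above 0.018 m/s).
It fails at once if the valve is forced: its spindle presses on the seat with over 40 N (12 N of push at the grip on top of the friction) (contact force between spindle and anything else above 40 N).
It fails at once if the robot touches the platform or the jar (contact force between any of the arm, the fingers and platform above 1 N or contact force between any of the arm, the fingers and jar above 1 N).
It fails at once if a bystander is shoved more than 20 mm (distance of any of vial, pot, timer, cylinder from where it was at the start of the episode above 0.02 m).
It also fails if it takes over 72 s, if anything falls off the work surface, if the arm or the gripper's body presses on something with over 40 N, if the wrist force passes 120 N, or if a joint passes its speed limit or range.

## Working session

There is one attempt and no reset: what is moved stays moved. The work goes in short steps, Python scripts to look and compute and a shell command to move; the robot and the scene stay as the last step left them, time stands still between calls to the robot, and variables do not carry over. Pictures are saved under pics/ and viewed, and the job is handed in when it is done.

```bash
ls; mkdir -p pics
python3 - <<'E'
from station import bot
import cv2
o=bot.get_obs()
for k,v in o.items(): print(k,v)
for n in ("scene","top"):
    p,d=bot.read_camera(n); cv2.imwrite(f"pics/{n}0.png",p[:,:,::-1])
    i=bot.camera_info(n); print(n,i)
E
```

```text
pics
t 0.0
q [ 1.04991663  0.47777537  0.02235926  1.55645834 -0.01152892  1.10927885
 -0.08309392]
joint_vel [-0.00078741  0.00049534 -0.00124706 -0.00030556 -0.00249544 -0.00046615
  0.00067105]
joint_torque [-8.73510326e-04 -5.96458912e+01  1.60777666e+00 -2.81199950e+01
  1.24510902e-02  9.35838092e-03 -1.28844255e-05]
eef_pos [ 0.27052816 -0.61777458  0.23033975]
tool_rot [-8.63194480e-04  9.78776989e-01  2.04926334e-01 -2.39750208e-04]
contact_force [ 0.46027447 -0.9363158   0.10099878]
torque [ 0.01437184 -0.01715009  0.01619202]
gripper_width 1.0027509120027032
scene {'fx': 441.6312634490414, 'fy': 441.6312634490414, 'cx': 250.1672020267865, 'cy': 200.33395135862528, 'world_from_camera': array([[ 0.94098447, -0.19866368,  0.27400905,  0.7818564 ],
       [ 0.33804968,  0.59103932, -0.73238988, -0.79167117],
       [-0.01645086,  0.78179618,  0.62331702,  0.65982758],
       [ 0.        ,  0.        ,  0.        ,  1.        ]])}
top {'fx': 436.494413811354, 'fy': 436.494413811354, 'cx': 260.3535283612041, 'cy': 192.14227634547703, 'world_from_camera': array([[ 0.02495082,  0.98802615, -0.15225563,  0.4366509 ],
       [-0.9996491 ,  0.02601409,  0.0049951 , -0.12691733],
       [ 0.00889608,  0.15207757,  0.98832852,  0.98130903],
       [ 0.        ,  0.        ,  0.        ,  1.        ]])}
```

View pics/scene0.png

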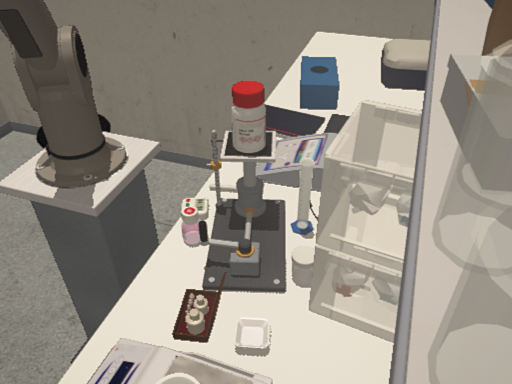

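View pics/top0.png

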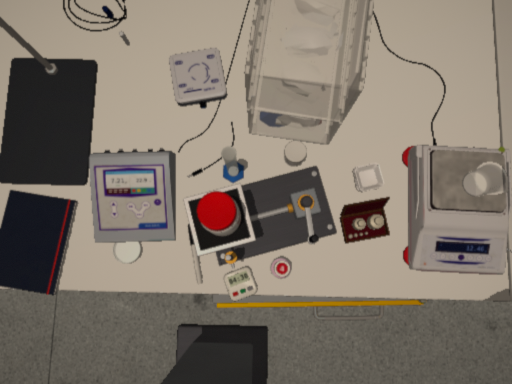

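The scene view shows the jack in the middle, with the grip at about (204,231), the valve block at (245,255) and the collar at (215,166). In the top view the grip is at (314,239), the valve axis at (306,203), the vial at (281,268) and the jar at (217,212). Next I'll triangulate these points.

```bash
cat > h.py <<'E'
from station import bot
import numpy as np, cv2
def ray(cam,u,v):
    i=bot.camera_info(cam);T=np.array(i["world_from_camera"])
    d=np.array([(u-i["cx"])/i["fx"],-(v-i["cy"])/i["fy"],-1.])
    return T[:3,3],T[:3,:3]@d
def tri(a,b):
    (p,d),(q,e)=ray("scene",*a),ray("top",*b)
    s=np.linalg.lstsq(np.c_[d,-e],q-p,rcond=None)[0]
    x,y=p+s[0]*d,q+s[1]*e
    return (x+y)/2,np.linalg.norm(x-y)
def atz(cam,uv,z):
    p,d=ray(cam,*uv); return p+d*(z-p[2])/d[2]
def proj(cam,P):
    i=bot.camera_info(cam);T=np.linalg.inv(np.array(i["world_from_camera"]))
    c=T[:3,:3]@np.array(P)+T[:3,3]
    return i["cx"]+i["fx"]*c[0]/-c[2], i["cy"]-i["fy"]*c[1]/-c[2]
E
python3 - <<'E'
from h import *
np.set_printoptions(precision=4,suppress=True)
W=np.array([512,384])
for t in ["valve_axis","grip","pointer","mark","deck","jack","vial","pot","timer","cylinder","jar"]:
    r={}
    for c in ("scene","top"):
        L=bot.landmark_of(c,t)
        r[c]=L
        print(t,c,[(np.round(np.array(l["xy"])*W,1).tolist(),round(l["score"],2)) for l in L[:2]])
    if r["scene"] and r["top"]:
        print("   ",*tri(np.array(r["scene"][0]["xy"])*W,np.array(r["top"][0]["xy"])*W))
for c in ("scene","top"):
    p,d=bot.read_camera(c)
    a=p[110:300,150:320] if c=="scene" else p[130:290,170:370]
    cv2.imwrite(f"pics/{c}1.png",cv2.resize(a[:,:,::-1],None,fx=3,fy=3,interpolation=cv2.INTER_CUBIC))
E
```

```text
valve_axis scene [([244.1, 236.8], 0.68)]
valve_axis top [([307.5, 201.5], 0.61)]
    [ 0.5574 -0.229   0.0897] 0.0006175093006677097
grip scene [([201.5, 229.8], 0.91)]
grip top [([314.8, 238.6], 0.79), ([220.0, 219.1], 0.64)]
    [ 0.4794 -0.2442  0.0981] 0.0031499712383555624
pointer scene [([217.3, 140.3], 0.75)]
pointer top [([216.4, 259.7], 0.57)]
    [ 0.4342 -0.0541  0.1767] 0.00022222245918192672
mark scene [([218.7, 166.9], 0.61)]
mark top [([226.4, 258.8], 0.49), ([295.0, 154.0], 0.49)]
    [ 0.4376 -0.0675  0.1179] 0.0032367080935308797
deck scene [([248.2, 143.8], 0.75)]
deck top [([220.3, 219.8], 0.97)]
    [ 0.5062 -0.0591  0.1847] 0.00021115859557551363
jack scene [([250.1, 238.2], 0.7), ([303.1, 225.4], 0.6)]
jack top [([268.0, 217.6], 0.7), ([295.4, 154.4], 0.48)]
    [ 0.5341 -0.1484  0.0059] 0.009723201074021554
vial scene [([193.1, 236.0], 0.9)]
vial top [([283.0, 267.6], 0.64)]
    [ 0.4212 -0.185   0.0115] 0.002362140378365791
pot scene [([302.7, 275.5], 0.74)]
pot top [([297.2, 154.4], 0.69)]
    [ 0.6737 -0.2146  0.0099] 0.004138626363256342
timer scene [([193.0, 208.6], 0.68), ([202.2, 228.4], 0.41)]
timer top [([240.0, 281.9], 0.58)]
    [ 0.3832 -0.0944  0.0073] 0.008399493029243615
cylinder scene [([244.3, 233.1], 0.62), ([303.5, 226.5], 0.56)]
cylinder top [([229.9, 171.4], 0.66)]
    [ 0.5739 -0.0976  0.0165] 0.13119714379544703
jar scene [([251.5, 144.9], 0.78)]
jar top [([222.3, 216.3], 0.98)]
    [ 0.5135 -0.0622  0.1851] 0.0016158714115956552
```

View pics/scene1.png

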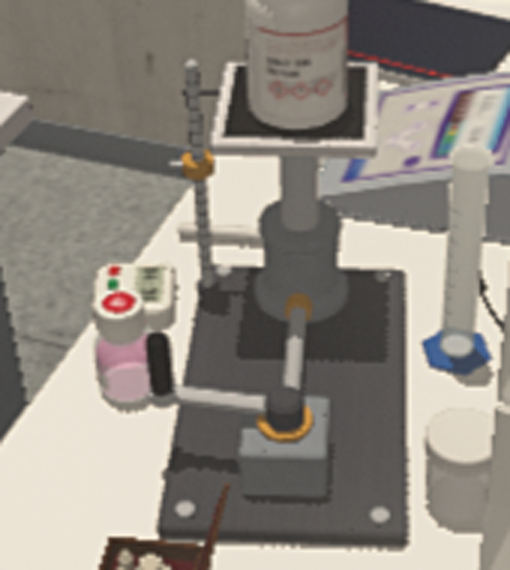

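View pics/top1.png

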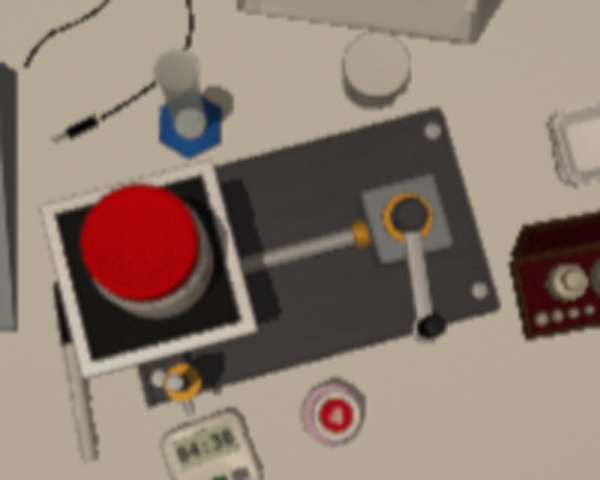

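```bash
cat >> h.py <<'E'
def cloud(cam,d):
    i=bot.camera_info(cam);T=np.array(i["world_from_camera"])
    v,u=np.mgrid[:d.shape[0],:d.shape[1]]
    c=np.stack([(u-i["cx"])/i["fx"]*d,-(v-i["cy"])/i["fy"]*d,-d],-1)
    return c@T[:3,:3].T+T[:3,3]
E
python3 - <<'E'
from h import *
np.set_printoptions(precision=4,suppress=True,linewidth=160)
P,D={},{}
for c in ("scene","top"):
    P[c],d=bot.read_camera(c); D[c]=cloud(c,d); D[c][d==0]=np.nan
    np.savez(f"{c}.npz",p=P[c],d=d,c=D[c])
# red cap top
p=P["top"].astype(int); m=(p[...,0]>150)&(p[...,1]<60)&(p[...,2]<60); m[:, :180]=0;m[:,250:]=0
X=D["top"][m]; print("cap top",m.sum(),np.nanmedian(X,0),np.nanstd(X[:,2]))
hsv={c:cv2.cvtColor(P[c],cv2.COLOR_RGB2HSV) for c in P}
for c,(r0,r1,c0,c1) in {"scene":(150,180,205,230),"top":(245,270,215,245)}.items():
    h=hsv[c][r0:r1,c0:c1]; m=(h[...,0]>10)&(h[...,0]<25)&(h[...,1]>130)&(h[...,2]>90)
    ys,xs=np.nonzero(m); print(c,"collar px",xs.mean()+c0,ys.mean()+r0,len(xs),xs.min()+c0,xs.max()+c0,ys.min()+r0,ys.max()+r0); print(np.nanmedian(D[c][r0:r1,c0:c1][m],0),np.nanmax(D[c][r0:r1,c0:c1][m],0),np.nanmin(D[c][r0:r1,c0:c1][m],0))
# deck rim points top: sample
for uv in [(192,222),(225,190),(245,215),(205,248)]: print("top",uv,D["top"][uv[1],uv[0]])
# grip
for uv in [(314,238),(306,202),(312,225)]: print("top",uv,D["top"][uv[1],uv[0]])
for uv in [(204,231),(204,222),(203,240)]: print("scene",uv,D["scene"][uv[1],uv[0]])
# rack heights
print("rack zmax",np.nanmax(D["top"][195:245,338:392,2]),np.nanmin(D["top"][200:240,338:350],axis=(0,1)))
R=D["top"][195:245,338:392].reshape(-1,3); R=R[R[:,2]>0.015]; print(np.nanmin(R,0),np.nanmax(R,0),np.nanmax(R[R[:,1]>-0.34][:,2]))
E
python3 - <<'E'
import cv2,numpy as np
a=np.load('scene.npz')['p'][120:215,195:260]; cv2.imwrite('pics/sz.png',cv2.resize(a[:,:,::-1],None,fx=6,fy=6,interpolation=cv2.INTER_CUBIC))
E
```

```text
cap top 1063 [ 0.5101 -0.0623  0.3123] 0.001147560802363597
scene collar px 215.40983606557376 164.9016393442623 61 211 220 160 169
[ 0.4411 -0.0856  0.1355] [ 0.4496 -0.067   0.1419] [ 0.4278 -0.0909  0.1277]
top collar px 230.69117647058823 257.5 68 225 236 251 263
[ 0.4363 -0.078   0.1366] [ 0.4533 -0.0599  0.2084] [ 0.4284 -0.0878  0.0133]
top (192, 222) [ 0.501  -0.0076  0.1847]
top (225, 190) [ 0.5619 -0.0655  0.1831]
top (245, 215) [ 0.5162 -0.1039  0.1856]
top (205, 248) [ 0.4545 -0.0335  0.1852]
top (314, 238) [ 0.4812 -0.2398  0.1144]
top (306, 202) [ 0.5572 -0.2271  0.0802]
top (312, 225) [ 0.5104 -0.2411  0.0704]
scene (204, 231) [ 0.4845 -0.2477  0.0994]
scene (204, 222) [ 0.4826 -0.2404  0.1153]
scene (203, 240) [ 0.4809 -0.249   0.0762]
rack zmax 0.08015947572566406 [ 0.4857 -0.334  -0.0051]
[ 0.477  -0.4187  0.0151] [ 0.5733 -0.3063  0.0802] 0.07916005045535701
```

View pics/sz.png

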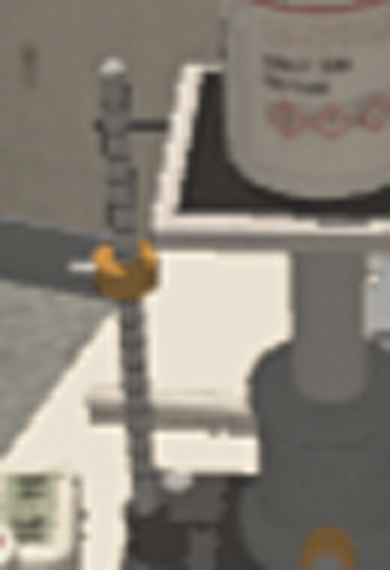

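Run:
```python
from h import *
np.set_printoptions(precision=4,suppress=True,linewidth=160)
S=np.load("scene.npz");T=np.load("top.npz")
# deck centre from top: rim pts z~.185 
C=T['c'];m=(abs(C[...,2]-0.1845)<0.006)&(C[...,0]>.4)&(C[...,0]<.6)&(C[...,1]<.06)&(C[...,1]>-.18)
ys,xs=np.nonzero(m);r=cv2.minAreaRect(C[m][:,:2].astype(np.float32));print("deck rect",r,m.sum(),np.median(C[m][:,2]))
# collar
def zat(cam,uv,xy):
    p,d=ray(cam,*uv); s=np.dot(np.array(xy)-p[:2],d[:2])/np.dot(d[:2],d[:2]); q=p+s*d; return q, 
for xy in [(.4365,-.079),(.437,-.0805)]:
    print("collar",zat("scene",(215.4,164.9),xy),"ptr",zat("scene",(214.2,141.2),xy),"posttop",zat("scene",(213.7,131),xy))
print("tri collar",tri((215.4,164.9),(230.7,257.5)))
print(proj("scene",(.4365,-.079,.18)),proj("scene",(.4365,-.079,.214)),proj("scene",(.4365,-.079,.135)),proj("top",(.4365,-.079,.135)),proj("top",(.4365,-.079,.214)))
# sleeve pts from both
for n,c in (("s",S['c']),("t",T['c'])):
    m=(c[...,2]>.075)&(c[...,2]<.122)&(np.hypot(c[...,0]-.48,c[...,1]+.243)<.025)
    print(n,m.sum(),np.median(c[m],0),c[m].min(0),c[m].max(0))
    m=(c[...,2]>.076)&(c[...,2]<.13)&(np.hypot(c[...,0]-.557,c[...,1]+.228)<.025)
    print(" hub",n,m.sum(),np.median(c[m],0) if m.sum() else 0, c[m].max(0))
```

```text
deck rect ((0.4952431321144104, -0.06002753973007202), (0.1366151124238968, 0.11009050160646439), 16.70856285095215) 2112 0.18533680991426316
collar (array([ 0.4372, -0.0786,  0.1304]),) ptr (array([ 0.4385, -0.078 ,  0.189 ]),) posttop (array([ 0.439 , -0.0778,  0.2128]),)
collar (array([ 0.4379, -0.0801,  0.1314]),) ptr (array([ 0.4392, -0.0795,  0.1899]),) posttop (array([ 0.4397, -0.0792,  0.2137]),)
tri collar (array([ 0.4379, -0.0777,  0.1301]), np.float64(0.002054976258348846))
(np.float64(213.4333463062099), np.float64(145.01404549935006)) (np.float64(212.2868539682903), np.float64(130.57943107425598)) (np.float64(214.87158571017773), np.float64(163.12182569169175)) (np.float64(231.41650209021617), np.float64(258.7553894827429)) (np.float64(228.8408487920566), np.float64(258.69855709161516))
s 165 [ 0.4826 -0.2472  0.0992] [ 0.4727 -0.2512  0.075 ] [ 0.4879 -0.2334  0.1173]
 hub s 73 [ 0.5593 -0.231   0.078 ] [ 0.57   -0.2194  0.0803]
t 67 [ 0.4793 -0.2394  0.1138] [ 0.4725 -0.2479  0.0771] [ 0.4876 -0.2329  0.1177]
 hub t 88 [ 0.5595 -0.2292  0.0782] [ 0.5705 -0.2189  0.0825]
```

```bash
python3 -m jog '[[[34,-26,0],[0,0,0],-1],[[34,-26,0],[0,0,0],-1],[[34,-26,0],[0,0,0],-1],[[34,-26,0],[0,0,0],-1],[[34,-26,0],[0,0,0],-1],[[34,-26,0],[0,0,0],-1],[[34,-26,0],[0,0,0],-1],[[34,-26,0],[0,0,0],-1],[[34,-26,0],[0,0,0],-1],[[34,-26,0],[0,0,0],-0.2],[[0,0,0],[0,0,7.5],-0.2],[[0,0,0],[0,0,7.5],-0.2]]' 40
cat > st.py <<'E'
from h import *
from scipy.spatial.transform import Rotation as R
import sys
np.set_printoptions(precision=4,suppress=True,linewidth=160)
AX=np.array([.5575,-.230])
o=bot.get_obs(); q=o["tool_rot"]; M=R.from_quat([q[1],q[2],q[3],q[0]]).as_matrix()
f=np.array(o["contact_force"]); e=np.array(o["eef_pos"])
print("t",round(o["t"],3),"eef",e,"yawY",round(np.degrees(np.arctan2(M[1,1],M[0,1])),2),"w",round(o["gripper_width"],3),"tilt",M[2],"F",f)
r=e[:2]-AX; u=r/np.linalg.norm(r); t=np.array([-u[1],u[0]])
print("r",np.linalg.norm(r),"ang",np.arctan2(-u[1],-u[0]),"Ftan",f[:2]@t,"Frad",f[:2]@u)
if len(sys.argv)>1:
    tgt=np.array([float(s) for s in sys.argv[1:4]]); print("delta tool mm",M.T@(tgt-e)*1000)
E
python3 st.py 0.480 -0.2425 0.083
```

```text
t: 2.9
eef_pos: [0.4783, -0.2431, 0.2314]
tool_rot: [0.0, 0.997, 0.074, 0.0]
contact_force: [-0.4, -0.5, 0.2]
gripper_width: 0.602
t 2.9 eef [ 0.4783 -0.2431  0.2314] yawY -81.51 w 0.602 tilt [ 0.0003  0.0001 -1.    ] F [-0.4496 -0.5163  0.2307]
r 0.0802511928181011 ang 0.16396178836804684 Ftan 0.43597112325835197 Frad 0.5278351240689859
delta tool mm [  1.7041  -0.3646 148.449 ]
```

Run:
```python
from h import *
for c in ("scene","top"):
    p,d=bot.read_camera(c)
    cv2.imwrite(f"pics/{c}2.png",p[:,:,::-1])
```

```text
(no output)
```

View pics/scene2.png

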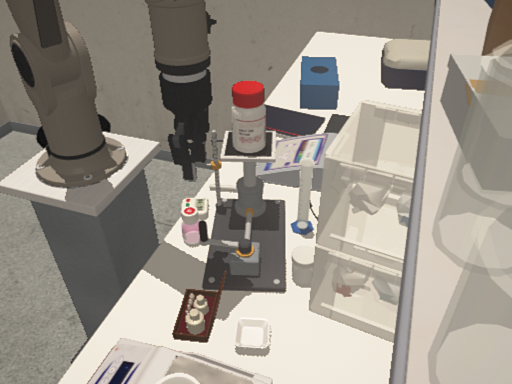

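View pics/top2.png

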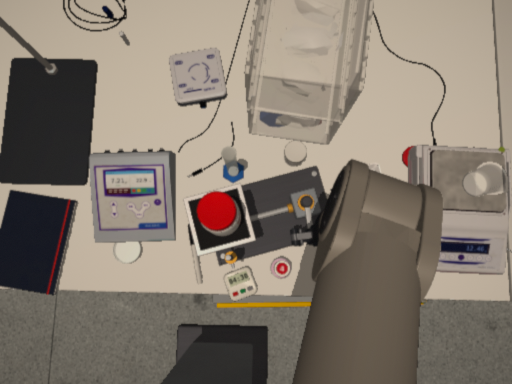

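The scene view still shows the post (215,131-205), the pointer and the jar, and the top view shows the red cap (217,212). The arm blocks neither. The gripper is hanging above the grip, so I'll descend.

```bash
python3 -m jog '[[[2,0,40],[0,0,0],-0.2],[[0,0,40],[0,0,0],-0.2],[[0,0,38],[0,0,0],-0.2],[[0,0,30],[0,0,0],-0.2],[[0,0,0],[0,0,0],-0.2]]'
python3 st.py 0.480 -0.2425 0.083
python3 - <<'E'
from h import *
p,d=bot.read_camera("scene")
cv2.imwrite(f"pics/scene3.png",cv2.resize(p[130:280,140:310][:,:,::-1],None,fx=4,fy=4,interpolation=cv2.INTER_CUBIC))
E
```

```text
t: 3.62
eef_pos: [0.4783, -0.2429, 0.0815]
tool_rot: [-0.001, 0.997, 0.076, -0.002]
contact_force: [-1.0, 0.7, 0.1]
gripper_width: 0.597
t 3.625 eef [ 0.4783 -0.2429  0.0815] yawY -81.23 w 0.597 tilt [-0.0039 -0.0025 -1.    ] F [-1.008   0.7158  0.0859]
r 0.08027301427613674 ang 0.16150621497709539 Ftan -0.8686187038779356 Frad 0.8797747299136032
delta tool mm [ 1.7644 -0.1436 -1.5329]
```

View pics/scene3.png

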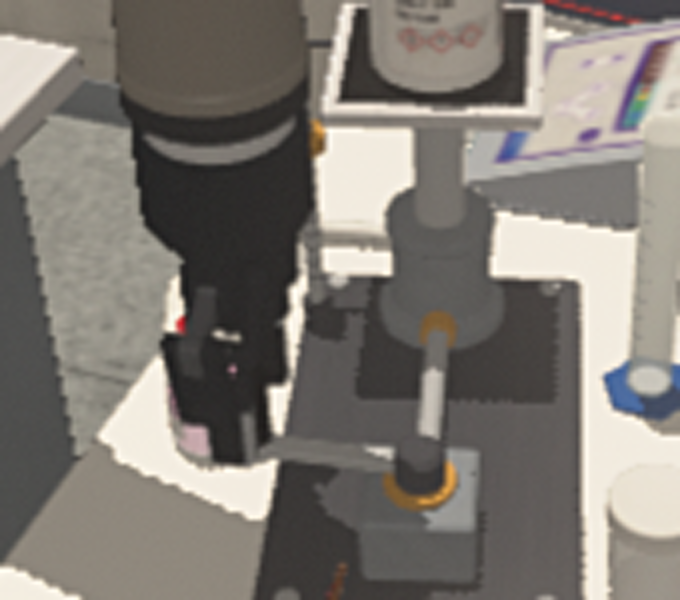

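The finger covers the grip at about zoomed (230,400), so the sleeve sits between the jaws. I'll close on it.

```bash
python3 -m jog '[[[1.5,0,-1],[0,0,0],0.3],[[0,0,0],[0,0,0],1],[[0,0,0],[0,0,0],1],[[0,0,0],[0,0,0],1]]' 40
python3 st.py
python3 -m jog '[[[0,0,0],[0,0,0],1],[[0,0,0],[0,0,0],1]]'
python3 st.py
```

```text
t: 4.18
eef_pos: [0.4826, -0.243, 0.086]
tool_rot: [0.0, 0.997, 0.076, 0.001]
contact_force: [-0.3, 1.9, 6.3]
gripper_width: 0.169
t 4.175 eef [ 0.4826 -0.243   0.086 ] yawY -81.31 w 0.169 tilt [ 0.0025  0.0008 -1.    ] F [-0.2867  1.9001  6.347 ]
r 0.07599850530529549 ang 0.1712699725256056 Ftan -1.921139482463812 Frad -0.04135411424951174
t: 4.42
eef_pos: [0.4826, -0.2429, 0.086]
tool_rot: [0.0, 0.997, 0.076, 0.001]
contact_force: [-0.9, 1.8, 7.1]
gripper_width: 0.174
t 4.425 eef [ 0.4826 -0.2429  0.086 ] yawY -81.31 w 0.174 tilt [ 0.0025  0.0008 -1.    ] F [-0.8807  1.763   7.0661]
r 0.07602066697877205 ang 0.17111145918856369 Ftan -1.8872080708482228 Frad 0.567652330451946
```

```bash
cat > sink.py <<'E'
from h import *
t=bot.get_obs()["t"]
P,d=bot.read_camera("top");C=cloud("top",d)
p=P.astype(int); m=(p[...,0]>150)&(p[...,1]<60)&(p[...,2]<60)&(d>0); m[:, :180]=0;m[:,250:]=0;m[:180]=0;m[250:]=0
z=np.median(C[m][:,2]); print("t %.2f capn %d drop %.2f mm"%(t,m.sum(),(0.3123-z)*1000))
E
python3 sink.py
python3 -m jog '[[[0.2,5.3,-1],[0,0,-4],1],[[0.2,5.3,-1],[0,0,-4],1],[[0.2,5.3,0],[0,0,-4],1],[[0,0,0],[0,0,0],1]]' >/dev/null
python3 st.py; python3 sink.py
```

```text
t 4.42 capn 1085 drop 0.08 mm
t 4.975 eef [ 0.4865 -0.2567  0.0864] yawY -69.2 w 0.175 tilt [ 0.0021 -0.0014 -1.    ] F [ 3.3482  5.0593 -6.1526]
r 0.07585917528346901 ang 0.35910912073775897 Ftan -3.5599232132531604 Frad -4.912637692652414
t 4.97 capn 1088 drop 0.08 mm
```

```bash
python3 -m jog '[[[0.5,2.7,1],[0,0,-2],1],[[0.4,2.7,0],[0,0,-2],1],[[0,0,0],[0,0,0],1]]' >/dev/null
python3 st.py; python3 sink.py
```

```text
t 5.4 eef [ 0.4887 -0.2619  0.0861] yawY -65.28 w 0.171 tilt [ 0.0011 -0.0008 -1.    ] F [-0.5762  5.3408  3.9278]
r 0.07580819806661673 ang 0.4349102805667259 Ftan -5.086423888071894 Frad -1.727660423964347
t 5.40 capn 1092 drop 0.22 mm
```

```bash
python3 -m jog '[[[0.2,2.7,0],[0,0,-2],1],[[0.2,2.7,0],[0,0,-2],1],[[0,0,0],[0,0,0],1]]' >/dev/null
python3 st.py; python3 sink.py
```

```text
t 5.825 eef [ 0.4914 -0.267   0.086 ] yawY -61.32 w 0.175 tilt [ 0.001  -0.0003 -1.    ] F [-1.1519  5.5905  3.5856]
r 0.07573463482464077 ang 0.5111810890862952 Ftan -5.439353352031818 Frad -1.7302281179621637
t 5.83 capn 1091 drop 0.22 mm
```

```bash
python3 -m jog '[[[0.2,2.7,0],[0,0,-2],1],[[0.2,1.4,0],[0,0,-1],1],[[0,0,0],[0,0,0],1]]' >/dev/null
python3 st.py; python3 sink.py
```

```text
t 6.25 eef [ 0.4937 -0.2707  0.086 ] yawY -58.35 w 0.169 tilt [ 0.0007 -0.     -1.    ] F [-1.6409  4.9189  6.0892]
r 0.07567812198008489 ang 0.5675754848755784 Ftan -5.029776961523134 Frad -1.2607629544827375
t 6.25 capn 1091 drop 0.28 mm
```

```bash
python3 -m jog '[[[0.2,2.7,0],[0,0,-2],1],[[0.2,1.4,0],[0,0,-1],1],[[0,0,0],[0,0,0],1]]' >/dev/null
python3 st.py; python3 sink.py
```

```text
t 6.675 eef [ 0.496  -0.2741  0.086 ] yawY -55.35 w 0.17 tilt [ 0.0003 -0.0001 -1.    ] F [-2.6136  4.7585  6.3049]
r 0.07565986480996476 ang 0.6217764903031194 Ftan -5.390278109440699 Frad -0.6472535656005478
t 6.67 capn 1097 drop 0.85 mm
```

```bash
python3 -m jog '[[[0,0,0],[0,0,0],1],[[0,0,0],[0,0,0],1]]' >/dev/null
python3 sink.py
```

```text
t 6.97 capn 1093 drop 2.02 mm
```

```bash
python3 -m jog '[[[0.2,2.7,0],[0,0,-2],1],[[0.2,2.7,0],[0,0,-2],1],[[0,0,0],[0,0,0],1]]' >/dev/null
python3 sink.py
python3 -m jog '[[[0,0,0],[0,0,0],1],[[0,0,0],[0,0,0],1],[[0,0,0],[0,0,0],1]]' >/dev/null
python3 sink.py;python3 st.py
```

```text
t 7.40 capn 1080 drop 4.54 mm
t 7.83 capn 1072 drop 7.70 mm
t 7.875 eef [ 0.4994 -0.2784  0.086 ] yawY -51.37 w 0.175 tilt [ 0.0002  0.0002 -1.    ] F [-2.2938  3.2844  4.6725]
r 0.07557215436567156 ang 0.6945726257948444 Ftan -3.991673434174249 Frad -0.33980234480813754
```

```bash
python3 -m jog '[[[0,0,0],[0,0,0],1],[[0,0,0],[0,0,0],1],[[0,0,0],[0,0,0],1],[[0,0,0],[0,0,0],1],[[0,0,0],[0,0,0],1],[[0,0,0],[0,0,0],1],[[0,0,0],[0,0,0],1],[[0,0,0],[0,0,0],1]]' >/dev/null
python3 sink.py
python3 -m jog '[[[0,0,0],[0,0,0],1],[[0,0,0],[0,0,0],1],[[0,0,0],[0,0,0],1],[[0,0,0],[0,0,0],1],[[0,0,0],[0,0,0],1],[[0,0,0],[0,0,0],1],[[0,0,0],[0,0,0],1],[[0,0,0],[0,0,0],1],[[0,0,0],[0,0,0],1],[[0,0,0],[0,0,0],1],[[0,0,0],[0,0,0],1],[[0,0,0],[0,0,0],1]]' >/dev/null
python3 sink.py;python3 st.py
```

```text
t 8.88 capn 1051 drop 15.56 mm
t 10.43 capn 1014 drop 27.14 mm
t 10.475 eef [ 0.4994 -0.2784  0.086 ] yawY -51.37 w 0.174 tilt [ 0.0002  0.0002 -1.    ] F [-1.8523  3.8529  5.3463]
r 0.07559680427818234 ang 0.6951997410813119 Ftan -4.14522176233954 Frad -1.0455526424275325
```

```bash
python3 -m jog '[[[0,0,0],[0,0,0],1],[[0,0,0],[0,0,0],1],[[0,0,0],[0,0,0],1],[[0,0,0],[0,0,0],1],[[0,0,0],[0,0,0],1],[[0,0,0],[0,0,0],1],[[0,0,0],[0,0,0],1],[[0,0,0],[0,0,0],1],[[0,0,0],[0,0,0],1],[[0,0,0],[0,0,0],1],[[0,0,0],[0,0,0],1]]' >/dev/null
python3 sink.py
python3 - <<'E'
from h import *
p,d=bot.read_camera("scene")
cv2.imwrite(f"pics/scene4.png",cv2.resize(p[110:230,170:300][:,:,::-1],None,fx=5,fy=5,interpolation=cv2.INTER_CUBIC))
E
```

```text
t 11.85 capn 981 drop 37.77 mm
```

View pics/scene4.png

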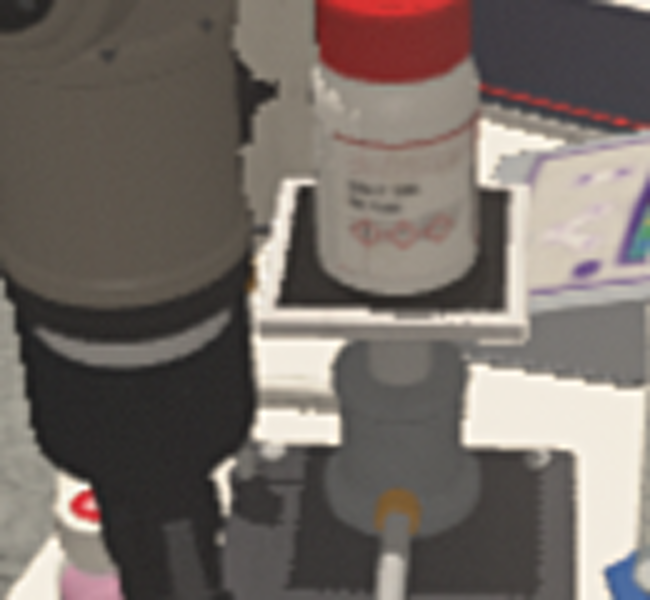

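```bash
python3 -m jog '[[[0,0,0],[0,0,0],1],[[0,0,0],[0,0,0],1],[[0,0,0],[0,0,0],1],[[0,0,0],[0,0,0],1],[[0,0,0],[0,0,0],1],[[0,0,0],[0,0,0],1],[[0,0,0],[0,0,0],1],[[0,0,0],[0,0,0],1],[[0.2,-5.3,0],[0,0,4],1],[[0.2,-5.3,0],[0,0,4],1],[[0.2,-5.3,0],[0,0,4],1],[[0,0,0],[0,0,0],1]]' >/dev/null
python3 sink.py;python3 st.py;python3 sink.py
```

```text
t 13.45 capn 952 drop 47.93 mm
t 13.5 eef [ 0.4919 -0.2676  0.0862] yawY -63.41 w 0.174 tilt [ 0.0013  0.0043 -1.    ] F [ 2.9473 -5.0795 -0.0082]
r 0.07559668312889146 ang 0.5200412348571892 Ftan 5.872572923474273 Frad -0.033600088214673196
t 13.50 capn 948 drop 47.96 mm
```

```bash
python3 -m jog '[[[0.2,-5.3,0],[0,0,4],1],[[0.2,-5.3,0],[0,0,4],1],[[0,0,0],[0,0,0],1]]' >/dev/null; python3 st.py
python3 -m jog '[[[0.2,-5.3,0],[0,0,4],1],[[0.2,-5.3,0],[0,0,4],1],[[0,0,0],[0,0,0],1]]' >/dev/null; python3 st.py; python3 sink.py
```

```text
t 13.925 eef [ 0.487  -0.2576  0.0861] yawY -71.44 w 0.172 tilt [ 0.0005  0.0031 -1.    ] F [ 0.1789 -3.9792  3.1871]
r 0.07570748888736381 ang 0.37356469628721195 Ftan 3.7700531209024035 Frad 1.285604051834002
t 14.3 eef [ 0.4837 -0.2474  0.0861] yawY -79.45 w 0.173 tilt [-0.0003  0.0025 -1.    ] F [-1.0581 -4.64    5.1366]
r 0.07583540559585739 ang 0.23088489691009187 Ftan 4.274736576490769 Frad 2.0918121320223477
t 14.30 capn 946 drop 47.91 mm
```

```bash
for i in 1; do python3 -m jog '[[[0,-2.6,0],[0,0,2],1],[[0,0,0],[0,0,0],1]]' >/dev/null; python3 st.py|tail -1; python3 -m jog '[[[0,-2.6,0],[0,0,2],1],[[0,0,0],[0,0,0],1]]' >/dev/null; python3 st.py|tail -1; done
```

```text
r 0.07585796771345718 ang 0.202036421000575 Ftan 5.16784950751683 Frad 3.6179768344786956
r 0.07586980610554185 ang 0.16859802265055415 Ftan 5.884110631015834 Frad 2.5838451822935773
```

```bash
python3 -m jog '[[[0,-2.6,0],[0,0,2],1],[[0,0,0],[0,0,0],1]]' >/dev/null; python3 st.py|tail -1
```

```text
r 0.07592042880271896 ang 0.1336292938232532 Ftan 6.240628167040924 Frad 3.3124353050897533
```

```bash
python3 -m jog '[[[0,-2,0],[0,0,1.5],1],[[0,0,0],[0,0,0],1]]' >/dev/null; python3 st.py|tail -1
```

```text
r 0.07594421531730705 ang 0.10826360621959613 Ftan 5.266901098980595 Frad 3.014969724400085
```

```bash
python3 -m jog '[[[-0.3,-2,0],[0,0,1.5],1],[[0,0,0],[0,0,0],1]]' >/dev/null; python3 st.py|tail -1
```

```text
r 0.07600002389550783 ang 0.08123995429062537 Ftan 6.243793275092688 Frad 2.7816274587960925
```

```bash
python3 -m jog '[[[-0.3,-2,0],[0,0,1.5],1],[[0,0,0],[0,0,0],1]]' >/dev/null; python3 st.py|tail -1
```

```text
r 0.0760838268122124 ang 0.05369966850404669 Ftan 5.530537358394704 Frad 2.3695616809964686
```

```bash
python3 -m jog '[[[-0.3,-2,0],[0,0,1.5],1],[[0,0,0],[0,0,0],1]]' >/dev/null; python3 st.py|tail -1
```

```text
r 0.0760990932100903 ang 0.02705345150755699 Ftan 6.6901100361486785 Frad 3.4179414102473458
```

```bash
python3 -m jog '[[[-0.3,-2,0],[0,0,1.5],1],[[0,0,0],[0,0,0],1]]' >/dev/null; python3 st.py|tail -1
```

```text
r 0.07613386018737799 ang -6.227005602315431e-05 Ftan 5.953587304100445 Frad 1.122244720614912
```

```bash
python3 -m jog '[[[0,0,0],[0,0,0],1]]' >/dev/null; python3 st.py|tail -1
```

```text
r 0.07616276103618896 ang -0.00021451192642027328 Ftan 5.463415326471802 Frad 0.3325601068044242
```

```bash
python3 -m jog '[[[0,-2,0],[0,0,1.5],1],[[0,0,0],[0,0,0],1]]' >/dev/null; python3 st.py|tail -1
```

```text
r 0.07617766568513547 ang -0.026330171882010568 Ftan 5.6007325653685465 Frad 1.345686764889596
```

```bash
python3 -m jog '[[[0,-2,0],[0,0,1.5],1],[[0,0,0],[0,0,0],1]]' >/dev/null; python3 st.py|tail -1
```

```text
r 0.07624532452623219 ang -0.052637478677011414 Ftan 5.530609103690796 Frad 1.74088402249722
```

```bash
python3 -m jog '[[[0,-2,0],[0,0,1.5],1],[[0,0,0],[0,0,0],1]]' >/dev/null; python3 st.py|tail -1
```

```text
r 0.07622449175334502 ang -0.07886922257075413 Ftan 5.963003190535042 Frad 0.9703597679319669
```

```bash
python3 -m jog '[[[0,-2,0],[0,0,1.5],1],[[0,0,0],[0,0,0],1]]' >/dev/null; python3 st.py
```

```text
t 17.475 eef [ 0.4816 -0.222   0.086 ] yawY -98.94 w 0.169 tilt [ 0.0004  0.0024 -1.    ] F [-2.2005 -4.939   5.8947]
r 0.07628850123780138 ang -0.10509736334003078 Ftan 5.142569116074375 Frad 1.6702342001196544
```

```bash
python3 -m jog '[[[0,-2,0],[0,0,1.5],1],[[0,0,0],[0,0,0],1]]' >/dev/null; python3 st.py|tail -1
```

```text
r 0.0762547955259123 ang -0.13166777904192575 Ftan 5.694499597575393 Frad 2.250664143425786
```

```bash
python3 -m jog '[[[0,-2,0],[0,0,1.5],1],[[0,0,0],[0,0,0],1]]' >/dev/null; python3 st.py|tail -1
```

```text
r 0.07634512448647612 ang -0.1571243552786328 Ftan 5.869708874993791 Frad 2.2177479736535948
```

```bash
python3 -m jog '[[[0,-2,0],[0,0,1.5],1],[[0,0,0],[0,0,0],1]]' >/dev/null; python3 st.py|tail -1
```

```text
r 0.07633770365835273 ang -0.17744888957919497 Ftan 7.728105933446191 Frad 2.924237888699456
```

```bash
python3 -m jog '[[[0,-2,0],[0,0,1.5],1],[[0,0,0],[0,0,0],1]]' >/dev/null; python3 st.py|tail -1
```

```text
r 0.0764172018853042 ang -0.19414973295138846 Ftan 8.6705712712787 Frad 2.7869065108148936
```

```bash
python3 -m jog '[[[0,-2,0],[0,0,1.3],1],[[0,0,0],[0,0,0],1],[[0,0,0],[0,0,0],1]]' >/dev/null; python3 st.py|tail -1;python3 -m jog '[[[0,0,0],[0,0,0],1]]' >/dev/null; python3 st.py|tail -1
```

```text
r 0.07638135825824388 ang -0.21049021084211655 Ftan 10.650963704760306 Frad 2.3276998179604145
r 0.07641059846355595 ang -0.21050100725988247 Ftan 10.601078807556929 Frad 3.1407066078866945
```

```bash
python3 -m jog '[[[0,-1.2,0],[0,0,0.8],1],[[0,0,0],[0,0,0],1],[[0,0,0],[0,0,0],1]]' >/dev/null; python3 st.py|tail -1;python3 -m jog '[[[0,0,0],[0,0,0],1]]' >/dev/null; python3 st.py; python3 sink.py
```

```text
r 0.07642589645389855 ang -0.21754319274405692 Ftan 11.880291828593823 Frad 1.070227962353436
t 19.475 eef [ 0.4829 -0.2135  0.086 ] yawY -107.15 w 0.171 tilt [ 0.0002  0.0048 -1.    ] F [ -5.204  -10.8498   5.8753]
r 0.07642594227968845 ang -0.21751399504136318 Ftan 11.71714779740815 Frad 2.740008748435429
t 19.48 capn 941 drop 47.94 mm
```

```bash
python3 -m jog '[[[0,1,0],[0,0,0],1],[[0,1,0],[0,0,0],1],[[0,0,0],[0,0,0],1]]' >/dev/null; python3 st.py|tail -1
```

```text
r 0.07643649309403115 ang -0.21571627904852078 Ftan 7.69307058899572 Frad 2.336337984046781
```

```bash
python3 -m jog '[[[0,1,0],[0,0,0],1],[[0,0,0],[0,0,0],1]]' >/dev/null; python3 st.py|tail -1
python3 -m jog '[[[0,0,0],[0,0,0],0.2],[[0,0,0],[0,0,0],-0.1],[[0,0,0],[0,0,0],-0.3],[[0,0,0],[0,0,0],-0.3]]' >/dev/null; python3 st.py
python3 - <<'E'
from h import *
p,d=bot.read_camera("scene")
cv2.imwrite(f"pics/scene5.png",cv2.resize(p[130:280,140:310][:,:,::-1],None,fx=4,fy=4,interpolation=cv2.INTER_CUBIC))
E
```

```text
r 0.07643799131403692 ang -0.21505964683509107 Ftan 6.255861206343841 Frad 2.6836280254734106
t 20.65 eef [ 0.4837 -0.2113  0.0852] yawY -106.92 w 0.65 tilt [-0.0003 -0.0002 -1.    ] F [-0.0738  0.2142 -0.2255]
r 0.07615205067418007 ang -0.24873164799684794 Ftan -0.18942878855310974 Frad 0.12425981227754536
```

View pics/scene5.png

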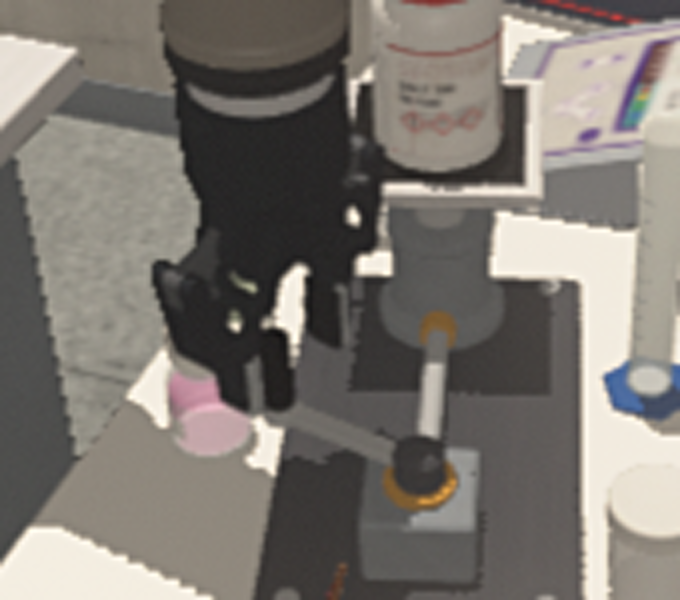

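```bash
python3 -m jog '[[[0,0,-30],[0,0,0],-0.3],[[0,0,-40],[0,0,0],-0.3],[[0,0,-40],[0,0,0],-0.3],[[0,0,-40],[0,0,0],-0.3],[[0,40,0],[0,0,0],-0.3],[[0,50,0],[0,0,0],-0.3],[[0,50,0],[0,0,0],-0.3],[[0,50,0],[0,0,0],-0.3],[[0,50,0],[0,0,0],-0.3],[[0,0,0],[0,0,0],-0.3]]' >/dev/null; python3 st.py; python3 sink.py
python3 - <<'E'
from h import *
p,d=bot.read_camera("scene"); np.savez("scene_end.npz",p=p,d=d,c=cloud("scene",d))
cv2.imwrite(f"pics/scene6.png",cv2.resize(p[80:280,140:320][:,:,::-1],None,fx=3,fy=3,interpolation=cv2.INTER_CUBIC))
cv2.imwrite(f"pics/scene6z.png",cv2.resize(p[120:215,195:260][:,:,::-1],None,fx=6,fy=6,interpolation=cv2.INTER_CUBIC))
p,d=bot.read_camera("top"); np.savez("top_end.npz",p=p,d=d,c=cloud("top",d)); cv2.imwrite("pics/top6.png",p[:,:,::-1])
W=np.array([512,384])
for t in ["pointer","mark","grip"]:
    r=[bot.landmark_of(c,t) for c in ("scene","top")]
    r=[np.array(x[0]["xy"])*W if x else None for x in r]; print(t,r)
    if all(x is not None for x in r): print(tri(*r))
E
```

```text
t 21.95 eef [ 0.4106 -0.4455  0.2351] yawY -107.37 w 0.644 tilt [-0.0008  0.0023 -1.    ] F [-0.9875 -0.491  -0.3825]
r 0.26079175428675455 ang 0.9726230641423447 Ftan -0.5395098531467224 Frad 0.961811712031742
t 21.95 capn 928 drop 47.90 mm
pointer [array([218.5216, 162.2016]), array([219.392, 259.584])]
(array([ 0.43414356, -0.05503246,  0.12174723]), np.float64(0.00040002557165740596))
mark [array([217.7024, 161.088 ]), array([227.3792, 257.3184])]
(array([ 0.43934934, -0.07106065,  0.13575071]), np.float64(0.0007241773707376868))
grip [array([207.4112, 223.104 ]), array([302.6944, 235.8144])]
(array([ 0.48292566, -0.22076261,  0.0965891 ]), np.float64(0.006746875941212758))
```

View pics/scene6.png

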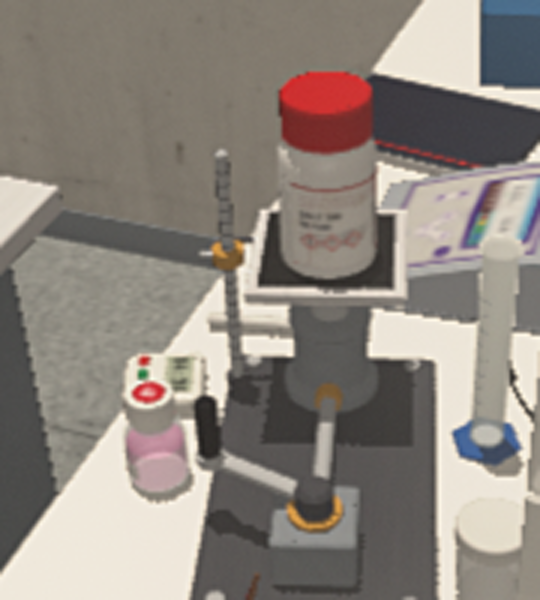

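View pics/scene6z.png

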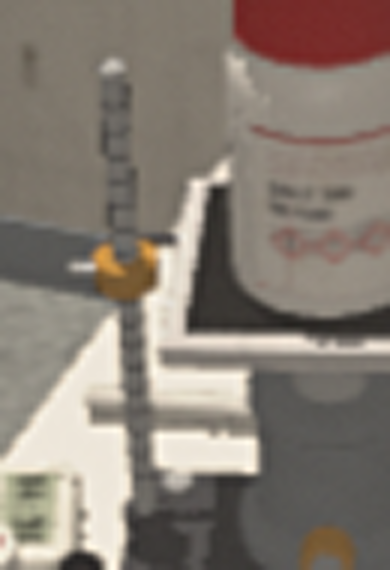

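View pics/top6.png

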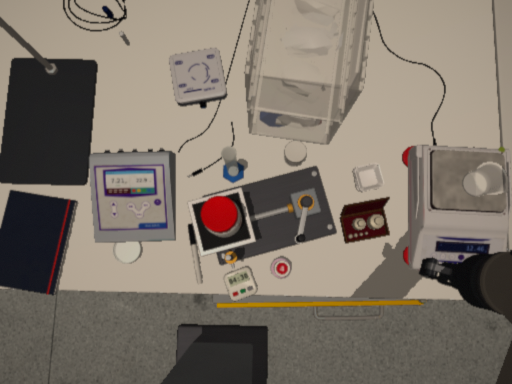

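```bash
python3 - <<'E'
from h import *
np.set_printoptions(precision=4,suppress=True)
A=np.load("top.npz");B=np.load("top_end.npz")
m=(B['c'][...,2]>.128)&(B['c'][...,2]<.145)&(abs(B['c'][...,0]-.506)<.07)&(abs(B['c'][...,1]+.06)<.07)
print("deck z",np.median(B['c'][m][:,2]))
for n,X in (("start",A),("end",B)):
    h=cv2.cvtColor(X['p'],cv2.COLOR_RGB2HSV)[245:270,215:245]; k=(h[...,0]>10)&(h[...,0]<25)&(h[...,1]>130)&(h[...,2]>90)
    z=X['c'][245:270,215:245,2][k]; z=z[(z>.115)&(z<.16)]; print(n,"collar z pct",np.percentile(z,[10,25,50,75,90]),len(z))
df=np.abs(A['p'].astype(int)-B['p']).sum(2); 
for n,(u,v) in dict(vial=(282,268),pot=(296,152),timer=(240,282),cyl=(233,170)).items(): print(n,df[v-10:v+10,u-10:u+10].mean())
E
python3 sink.py
```

```text
deck z 0.1373956313628526
start collar z pct [0.1352 0.1358 0.1366 0.1375 0.1383] 57
end collar z pct [0.1353 0.1361 0.1369 0.1377 0.1386] 61
vial 5.3475
pot 6.2675
timer 5.7375
cyl 4.0475
t 22.40 capn 929 drop 47.96 mm
```

```bash
python3 -c "
from station import bot
print(bot.hand_in())"
```

```text
the job is handed in; nothing more can be done
None
```

I eased the valve open with the lever, let the platform sink to the collar, shut the valve on its seat and handed the job in. It took about 22 s of the 72 s; the hand-in gives no verdict.

- **Sinking:** the platform sank at about 7.5 mm/s once the valve was cracked open. It stopped 47.9 mm down and stayed there in every later check.
- **Level with the collar:** by camera depth the pointer stands at about 132.4 mm and the collar's middle at about 130.7 mm. The difference is 1.7 mm, against the 7 mm allowed.
- **Valve:** sliding friction at the grip was about 5.6 N. I pressed to about 11.7 N, which is 6 N above friction and inside the 4 to 8 N range. I then eased the push back to about 6 N before letting go, and the lever moved only about 0.002 rad.
- **Not measured:** I could not measure the push left on the seat after letting go.
- **Surroundings:** the jar stands upright. The vial, pot, timer and cylinder look unmoved between the first and last pictures, and the arm is clear of everything.
- **Disagreement:** the landmark network put the collar at 118 mm before and 136 mm after, and the pointer at 122 mm at the end. I did not use these. I relied on depth and triangulation instead, which matched the known heights of the post top and the deck to within about 1 mm.

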